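Park the belt grinder's idler carriage on its stop pin

ROBOT

A 7-joint arm with a two-finger parallel gripper is mounted at the origin on the work surface. World frame = base frame: x ahead of the robot, y to its left, z up, the work surface at z = 0. Lengths are in mm, angles in rad, forces in N, time in s.
With the tool pointing down it reaches from about 400 to 875 mm from the base axis. Payload 4.4 kg.
Tool frame: the origin (TCP) lies midway between the tips of the shut fingers; the grasp point (between the pads) lies 19 mm behind it (ctrl.grip_point_offset is the distance from the TCP to the grasp point, in mm); z points along the fingers, y is the direction in which the jaws open and shut (so a half turn about z gives the same grasp; the last joint's range is limited). The gripper opens to 85 mm and grips with 20 to 120 N. Pads are 22 mm wide; open, the fingers measure 114 mm over their backs; the gripper's body (76 mm by 85 mm) begins 54 mm behind the grasp point. The pads swing forward as they close: fully open they stand 13 mm farther back than shut.
Start: joints at [-1.408, 0.628, 0.038, 1.517, -0.027, 0.996, -0.02], TCP at [147.4, 633.081, 231.313] pointing down, gripper open.
Joint ranges: [-3.06, 3.06], [-0.37, 2.12], [-1.25, 1.32], [0.18, 2.47], [-1.1, 4.24], [0.23, 1.98], [-2.94, 2.94]. Speed limits (rad/s): [2.57, 2.57, 3.14, 3.14, 3.14, 3.14, 3.14].

INTERFACE

Orientations are given as [roll, pitch, yaw] about the fixed x, y, z axes, in that order (R = Rz(yaw) Ry(pitch) Rx(roll)).
In Python, from cell import ctrl, imaging, models gives the robot as it stands. The module is installed in compiled form; this text tells all that it offers.
- The arm moves only by the tool drive_tool, never from a script. Its argument "deltas" is text: rows parted by semicolons, each of 5 numbers parted by spaces: the shift along the tool's x, y, z in m, then the turn about the tool's z in degrees, then the finger opening in m, from 0 to 0.0854. A call has 1 to 12 rows; each row is the pose to reach, as a shift and turn from the pose commanded when the call began, along the tool's axes at that moment; what a row does not reach only later rows make up. A row lasts 1/8 s, in which the tool goes at most 62.5 mm and 10.7 degrees, less where a joint would pass 70% of its speed; a pose out of reach is approached as far as the arm can. A call with a gripper value outside its range is refused whole. The fingers move at their own pace and stop on an object; the grip force is fixed at half the most. Time passes only in rows, so rows that repeat a pose let the fingers close. It gives the time, the measured TCP pose, the force and the opening at its end, in the units of the state.
- ctrl.read_state(): the state, without advancing time (a new reading comes with each control period).
- imaging.get_image(name): name is "scene" or "top"; returns a dict with "color" (480x640x3 uint8, red, green, blue), "range_z" (480x640 float32, mm along the optical axis (not along the pixel's ray), 0 where there is no reading), "vfov" (degrees; the focal length in pixels is half the picture's height over the tangent of half this angle, whatever the lens; pixels are square), "cx", "cy" (the principal point, pixels), "extrinsics" (4x4, takes a point from camera to world coordinates). Camera axes: x right, y down, z forward; pixel columns grow to the right and rows downward; lengths in mm; the calibration is good to about 2 mm. A picture is of the moment at which its call begins.
- ctrl.finish_job(): hands the job in, once; it reports no verdict.
Trained networks look in a picture, given as the dict that the camera call returned (one of the last four; its "shot" number tells which), for a name from the list of things; names that differ only in an ending like _2 or _b are one class to them, and where a whole thing is asked for, a point or a joint stands for the part that bears it (a point fixed in the world has none). Each returns a list of dicts, best first, with "score" (0 to 1); they miss things now and then, are a little off and sometimes report something else, mostly with a low value. They report only what shows in the picture. A call takes as long as a camera call.
- models.spot_in(picture, thing): "point" ([column, row] in pixels, amid what is visible of it).
- models.landmark_of(picture, thing): "point" ([column, row] in pixels: a listed point, or the origin of a listed thing).
The state is a dict: "clock": time; "qpos": joint angles; "qd": joint speeds; "tau": joint torques, N m; "eef_pos": TCP position; "tool_rot": TCP orientation; "force": force on the tool from outside, world axes, zero at the start; "torque": the same for the moment, N m; "width": finger opening in mm.
Only numpy, scipy, OpenCV 4.12 (cv2) and the standard library are available. Lean on these libraries where they do the work, as an engineer would, in place of code of your own. Each camera call takes 0.05 s, during which the arm holds its last target.

TASK

Get the belt grinder ready for a new belt. First push the yellow catch fully in towards the carriage; then push the red plate of the sprung idler carriage all the way in to its end stop and let it go, so that it springs back and stays latched on the stop pin at mid travel. Only push with the fingertips, and leave the other things on the bench where they are.

Things in the scene. Friction and masses are not known exactly. Their poses are not given: they have to be found in the camera images.
- grinder: Blue base plate (420 x 130 x 14 mm) of a beltless belt grinder, fixed flat on the bench. Origin on the bench under the red plate's outer face (carriage out). +x: the way the carriage is pushed in, to the drive wheel (centre x 302, radius 55, top 115 mm high); z up. The yellow catch stands on its -y side. The plate spans x -60 to 360, y -65 to 65 mm.
- push_face (a point): Centre of the outer face of the carriage's red push plate, 62 mm above the bench; moves with the carriage. The face looks along grinder -x, is 92 mm wide, and spans heights 28 to 80 mm. In front of it is free space above the 14 mm base plate. Behind it, on the aluminium carriage, a black idler wheel: centre 88 mm behind the face, radius 36 mm, hub top 109 mm high.
- carriage (a joint): Carriage travel along grinder +x, m: 0 out (start), 0.080 end stop. Spring 5 N at 0, 11.4 N at 0.080, always pushing out; damping 40 N per m/s; 3 to 6 N more as its tooth passes the stop pin (0.010 to 0.043). With the catch in, the pin snaps in behind the tooth at about 0.045 and, let go, the carriage latches at about 0.040; with the catch out it returns to 0.
- catch_face (a point): Centre of the outer face of the catch's yellow pad, 60 mm above the bench; moves with the catch. The face looks along grinder -y, is 48 mm wide, and spans heights 22 to 78 mm. On the catch's other side is the sprung brass stop pin (10 mm diameter). Outside the face is free bench (blue bracket below ends at grinder y -142 mm, 14 mm high).
- catch (a joint): Travel of the catch along the grinder's +y, m: about 0 out (start 0 to 0.006), 0.025 fully in against its stop. Stiff (friction 7 N, damping 20 N per m/s); it stays where it is left.
- pack: Black cordless-tool battery pack, 75 x 115 x 60 mm, loose; origin under its centre. Leave it alone.
- tape: Roll of brown tape, 96 mm outer diameter, 48 mm high, loose; origin under its centre. Leave it alone.
- socket: Steel socket, 28 mm diameter, 50 mm high, standing loose; origin under its centre. Leave it alone.
- wrench: Steel wrench lying loose; origin under its middle, x along it. Leave it alone.
- driver: Screwdriver with orange handle lying loose; origin under its middle, x along it. Leave it alone.
- oil: Small white oil bottle, 60 mm diameter, 130 mm high, loose; origin under its centre. Leave it alone.
- can: Steel can with orange label, 66 mm diameter, 110 mm high, loose; origin under its centre. Leave it alone.

How it is judged (in metres and radians):
On the way, in this order (a step that is already met when the one before it is completed fails the run):
1. the yellow catch is pushed fully in (value of joint catch above 0.022 m), for 0.1 s.
2. the carriage is pushed in to its end stop (value of joint carriage above 0.07 m), for 0.05 s.
3. let go, the carriage has come back to mid travel and rests on the stop pin (value of joint carriage between 0.035 and 0.045 m and contact force between the fingers and grinder below 0.1 N), for 0.2 s.
At the end, for the whole second after the job is handed in: The carriage rests, let go, at 0.035 to 0.045 m of travel; the catch is in (over 0.021 m); none of the other things has moved more than 25 mm (value of joint carriage between 0.035 and 0.045 m and velocity of joint carriage between -0.003 and 0.003 m/s and value of joint catch above 0.021 m and not (distance of any of pack, tape, socket, wrench, driver, oil, can from where it was at the start of the episode above 0.025 m)); the robot touches nothing.
It fails at once if another thing on the bench is lifted, carried or pushed more than 25 mm (distance of any of pack, tape, socket, wrench, driver, oil, can from where it was at the start of the episode above 0.025 m).
It also fails if it takes over 48 s, if anything falls off the work surface, if the arm or the gripper's body presses on something with over 40 N, if the wrist force passes 120 N, or if a joint passes its speed limit or range.

## Working session

There is one attempt and no reset: what is moved stays moved. The work goes in short steps, Python scripts to look and compute and a tool call to move; the robot and the scene stay as the last step left them, time stands still between calls to the robot, and variables do not carry over. Pictures are saved under pics/ and viewed, and the job is handed in when it is done.

Besides the shell and the picture viewer there is one more tool, called after "Emit:" as name(argument=value, ...) on one line, values as JSON. drive_tool: Moves the arm, as the interface text tells. Its arguments: {"type":"object","properties":{"deltas":{"type":"string"}},"required":["deltas"]}

```bash
mkdir -p pics; cat > h.py <<'E'
import numpy as np,cv2
from cell import ctrl,imaging,models
def K(p):
    f=p["color"].shape[0]/2/np.tan(np.radians(p["vfov"])/2); return f,p["cx"],p["cy"]
def world(p,uv,z=None,rng=None):
    f,cx,cy=K(p);E=np.array(p["extrinsics"])
    d=np.array([(uv[0]-cx)/f,(uv[1]-cy)/f,1.])
    if z is not None:
        dw=E[:3,:3]@d; s=(z-E[2,3])/dw[2]; return E[:3,3]+s*dw
    r=p["range_z"][int(round(uv[1])),int(round(uv[0]))] if rng is None else rng
    return E[:3,:3]@(d*r)+E[:3,3]
def proj(p,w):
    f,cx,cy=K(p);E=np.array(p["extrinsics"]);c=E[:3,:3].T@(np.array(w)-E[:3,3]);return np.array([cx+f*c[0]/c[2],cy+f*c[1]/c[2]])
E
python3 - <<'E'
from h import *
for n in ["scene","top"]:
    p=imaging.get_image(n);cv2.imwrite(f"pics/{n}0.png",p["color"][:,:,::-1])
    print(n,p["vfov"],p["cx"],p["cy"],np.round(p["extrinsics"],3).tolist())
    for t,z in [("push_face",62),("catch_face",60),("grinder",0)]:
        for r in models.landmark_of(p,t)[:2]: print(t,r,world(p,r["point"],z).round(1),world(p,r["point"]).round(1))
    for t in "pack tape socket wrench driver oil can".split():
        for r in models.landmark_of(p,t)[:1]: print(t,r,world(p,r["point"],0).round(0))
print(ctrl.read_state())
E
```

```text
scene 50.608073568578774 317.903866287094 240.39912508748822 [[0.026, 0.779, -0.627, 1203.524], [1.0, -0.01, 0.029, 93.227], [0.017, -0.627, -0.778, 833.039], [0.0, 0.0, 0.0, 1.0]]
push_face {'point': [249.4, 222.5], 'score': 0.84} [534.7 -13.7  62. ] [551.4 -11.   81.2]
catch_face {'point': [159.9, 257.6], 'score': 0.96} [ 618.9 -177.7   60. ] [ 574.3 -198.3    1.1]
grinder {'point': [248.3, 245.0], 'score': 0.57} [543.  -20.9   0. ] [625.2  -6.7 103.7]
pack {'point': [333.1, 274.2], 'score': 0.75} [620. 153.   0.]
tape {'point': [160.9, 327.1], 'score': 0.94} [ 734. -170.    0.]
socket {'point': [312.3, 223.2], 'score': 0.59} [485. 114.  -0.]
wrench {'point': [323.5, 333.0], 'score': 0.61} [751. 129.   0.]
driver {'point': [104.1, 271.6], 'score': 0.66} [ 607. -303.    0.]
oil {'point': [452.1, 218.0], 'score': 0.91} [473. 421.  -0.]
can {'point': [485.8, 264.8], 'score': 0.93} [601. 466.  -0.]
top 43.619148078700185 316.6471814352653 238.41329584568123 [[0.019, -0.988, 0.154, 413.336], [-1.0, -0.017, 0.015, 98.825], [-0.012, -0.154, -0.988, 1220.531], [0.0, 0.0, 0.0, 1.0]]
push_fa
[... 775 characters left out ...]
39.7], 'score': 0.69} [595. 463.   0.]
{'clock': 1.1, 'qpos': array([-1.4077753 ,  0.62840014,  0.0384869 ,  1.51736759, -0.02700038,
        0.99630791, -0.0199886 ]), 'qd': array([-0.00104158, -0.00034699,  0.00166165,  0.0006987 ,  0.00114736,
       -0.00015403, -0.00018212]), 'tau': array([ 4.69456318e-04, -5.63277268e+01,  1.22587357e+00, -1.93786615e+01,
        1.08992899e-02,  1.57151866e-03, -1.24211996e-05]), 'eef_pos': array([147.41085281, 633.09354828, 231.32348352]), 'tool_rot': array([ 3.14155864e+00, -4.54928930e-05,  2.91276915e+00]), 'force': array([-0.37132008, -0.28141502, -0.4449607 ]), 'torque': array([ 0.00322649, -0.02847703, -0.00223611]), 'width': 85.61985127024668}
```

View pics/scene0.png

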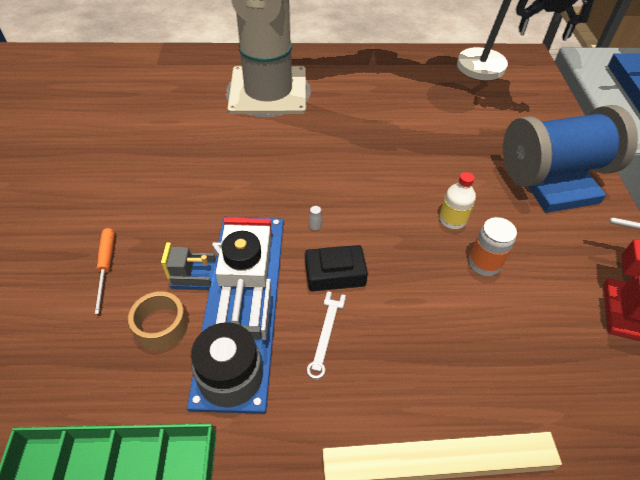

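View pics/top0.png

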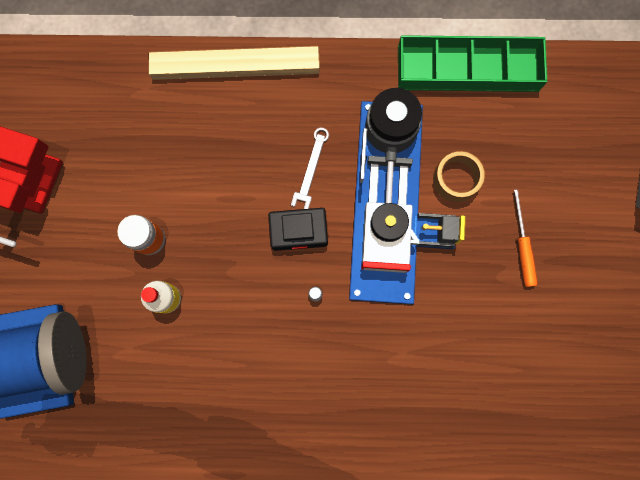

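The scene picture shows the red plate at about (248,222) and the yellow catch at (167,260). In the top picture they are at (386,266) and (462,228). Next I fit the exact pose from color and depth.

```bash
python3 - <<'E'
from h import *
p=imaging.get_image("top");f,cx,cy=K(p);E=np.array(p["extrinsics"])
v,u=np.mgrid[0:480,0:640];r=p["range_z"]
P=np.stack([(u-cx)/f*r,(v-cy)/f*r,r],-1)@E[:3,:3].T+E[:3,3]
hsv=cv2.cvtColor(p["color"],cv2.COLOR_RGB2HSV);H,S,V=[hsv[...,i].astype(int) for i in range(3)]
roi=(u>340)&(u<480)&(v>80)&(v<310)&(r>0)
b=roi&(H>100)&(H<125)&(S>120)&(P[...,2]<22)&(P[...,2]>6)
q=P[b];print("blue",b.sum(),q[:,2].mean())
m=b&(u<415)
rect=cv2.minAreaRect(P[m][:,:2].astype(np.float32));print(rect,cv2.boxPoints(rect))
for n,mask in [("red",roi&((H<6)|(H>174))&(S>150)&(V>90)),("yel",roi&(H>22)&(H<33)&(S>150)&(u>450))]:
    q=P[mask];print(n,mask.sum(),q.min(0).round(1),q.max(0).round(1),np.median(q,0).round(1))
    t=q[q[:,2]>70];print(len(t),cv2.boxPoints(cv2.minAreaRect(t[:,:2].astype(np.float32))).round(1),t.mean(0))
    hh=q[:,2]; print(np.percentile(hh,[5,50,95]))
E
```

```text
blue 5456 14.260612440278358
((685.8514404296875, -24.017730712890625), (129.18142700195312, 420.8467102050781), 87.54997253417969) [[472.85928  -79.55422 ]
 [893.32135  -97.544586]
 [898.8436    31.51876 ]
 [478.38153   49.509125]]
red 315 [533.4 -63.2  53. ] [549.3  28.3  85.3] [540.5 -17.4  79.9]
308 [[532.6 -62.8]
 [544.7 -63.4]
 [549.7  27.9]
 [537.6  28.5]] [540.77653688 -17.76794172  79.61125598]
[73.31396748 79.93276458 83.3902349 ]
yel 129 [ 594.3 -186.1   -2.3] [ 640.5 -158.9   83.6] [ 617.4 -163.7   76.9]
108 [[ 594.6 -167.4]
 [ 640.2 -169.7]
 [ 640.6 -161.1]
 [ 595.  -158.7]] [ 618.5324216  -163.69919628   77.66943025]
[ 1.94829283 76.86708655 81.95305949]
```

Emit:
drive_tool(deltas="-0.479 -0.282 0 79.4 0;-0.479 -0.282 0 79.4 0;-0.479 -0.282 0 79.4 0;-0.479 -0.282 0 79.4 0;-0.479 -0.282 0 79.4 0;-0.479 -0.282 0 79.4 0;-0.479 -0.282 0 79.4 0;-0.479 -0.282 0 79.4 0;-0.479 -0.282 0 79.4 0;-0.479 -0.282 0 79.4 0;-0.479 -0.282 0 79.4 0;-0.479 -0.282 0 79.4 0")

```text
clock: 2.65
eef_pos: [548.7, 251.6, 231.1]
tool_rot: [-3.14, -0.001, 1.53]
force: [-1.0, -0.6, -0.3]
width: -0.1
```

Emit:
drive_tool(deltas="-0.463 0.087 0 0 0;-0.463 0.087 0 0 0;-0.463 0.087 0 0 0;-0.463 0.087 0 0 0;-0.463 0.087 0 0 0;-0.463 0.087 0 0 0;-0.463 0.087 0 0 0;-0.463 0.087 0 0 0;-0.463 0.087 0 0 0;-0.463 0.087 0 0 0")

```text
clock: 3.9
eef_pos: [616.9, -214.0, 231.0]
tool_rot: [-3.141, -0.002, 1.53]
force: [-0.4, 0.4, -0.1]
width: -0.0
```

```bash
python3 - <<'E'
from h import *
s=ctrl.read_state();print(s["eef_pos"],s["tool_rot"],s["qpos"],s["clock"])
E
```

```text
[ 616.93140284 -213.9793316   231.02034894] [-3.14114048e+00 -1.94838852e-03  1.52960220e+00] [ 0.0659576   0.6629946   0.3948509   1.51439929 -0.28319652  1.02199337
  0.49304319] 3.9
```

Emit:
drive_tool(deltas="0 0 0.06 0 0;0 0 0.12 0 0;0 0 0.178 0 0;0 0 0.178 0 0;0 0 0.178 0 0")

```text
clock: 4.53
eef_pos: [618.3, -215.9, 55.4]
tool_rot: [3.139, 0.001, 1.529]
force: [0.8, 0.0, 0.7]
width: 0.2
```

```bash
python3 - <<'E'
from h import *
s=ctrl.read_state();print(s["eef_pos"],s["force"])
for n in ["scene","top"]:
    p=imaging.get_image(n);c=p["color"][:,:,::-1]
    x,y=(80,170) if n=="scene" else (350,140)
    cv2.imwrite(f"pics/{n}1.png",cv2.resize(c[y:y+150,x:x+200],(800,600),interpolation=cv2.INTER_CUBIC))
E
```

```text
[ 618.32931476 -215.93336326   55.43413755] [0.81146337 0.03970095 0.6963548 ]
```

View pics/scene1.png

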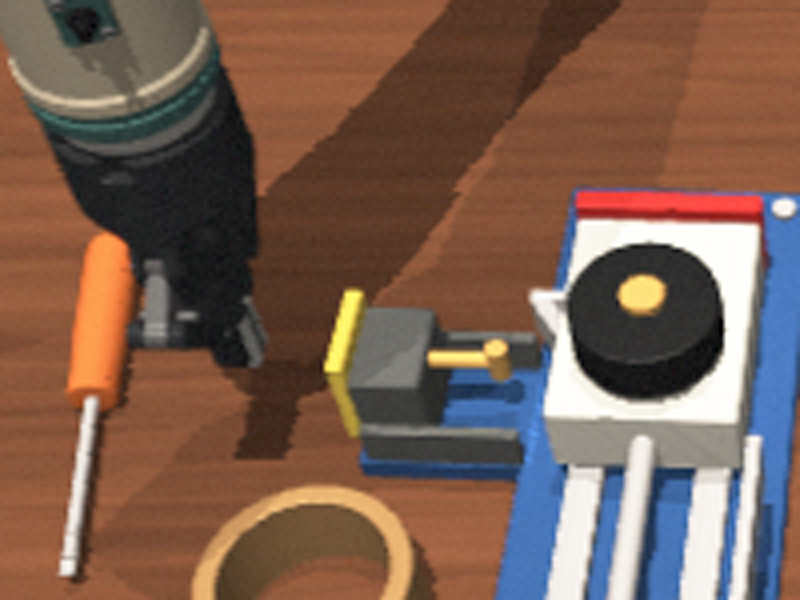

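View pics/top1.png

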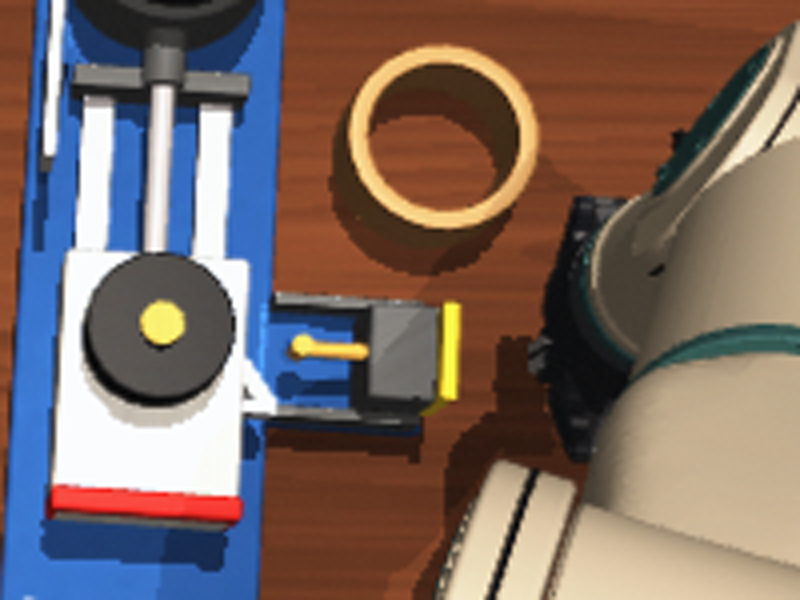

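The fingers are clear outside the yellow pad: in the scene crop the finger is near (240,345) and the pad near (345,360). I push gradually.

Emit:
drive_tool(deltas="0.02 0 0 0 0;0.03 0 0 0 0;0.036 0 0 0 0;0.042 0 0 0 0;0.048 0 0 0 0;0.053 0 0 0 0;0.056 0 0 0 0;0.056 0 0 0 0")

```text
clock: 5.62
eef_pos: [619.4, -164.8, 53.9]
tool_rot: [3.139, 0.006, 1.525]
force: [-0.3, -6.3, 0.7]
width: 0.4
```

Emit:
drive_tool(deltas="0.004 0 0 0 0;0.008 0 0 0 0;0.012 0 0 0 0;0.014 0 0 0 0;0.014 0 0 0 0")

```text
clock: 6.25
eef_pos: [619.8, -158.8, 54.1]
tool_rot: [3.137, 0.016, 1.52]
force: [0.9, -17.7, -4.0]
width: 0.2
```

Emit:
drive_tool(deltas="0.005 0 0 0 0;0.008 0 0 0 0;0.008 0 0 0 0;0.008 0 0 0 0")

```text
clock: 6.75
eef_pos: [619.7, -158.8, 54.3]
tool_rot: [3.135, 0.025, 1.516]
force: [-0.1, -30.7, -8.1]
width: 0.0
```

Hard stop: 30 N and no movement. I back off and lift.

Emit:
drive_tool(deltas="-0.03 0 0 0 0;-0.07 0 0 0 0;-0.07 0 0 0 0;-0.07 0 -0.06 0 0;-0.07 0 -0.12 0 0;-0.07 0 -0.15 0 0;-0.07 0 -0.15 0 0")

```text
clock: 7.62
eef_pos: [618.7, -208.2, 206.3]
tool_rot: [3.136, 0.001, 1.528]
force: [0.7, 0.6, -0.7]
width: 0.2
```

```bash
python3 - <<'E'
from h import *
s=ctrl.read_state();print(s["clock"],s["eef_pos"],s["tool_rot"],s["force"],s["qpos"])
p=imaging.get_image("scene");c=p["color"][:,:,::-1]
for t in ["catch_face"]: 
    for r in models.landmark_of(p,t)[:1]: print(r,world(p,r["point"],60))
cv2.imwrite("pics/scene2.png",cv2.resize(c[170:320,80:280],(800,600),interpolation=cv2.INTER_CUBIC))
f,cx,cy=K(p);E=np.array(p["extrinsics"])
v,u=np.mgrid[0:480,0:640];r=p["range_z"]
P=np.stack([(u-cx)/f*r,(v-cy)/f*r,r],-1)@E[:3,:3].T+E[:3,3]
hsv=cv2.cvtColor(p["color"],cv2.COLOR_RGB2HSV);H,S,V=[hsv[...,i].astype(int) for i in range(3)]
m=(u>140)&(u<200)&(v>235)&(v<285)&(H>22)&(H<33)&(S>150)&(P[...,2]>60)
print(m.sum(),np.median(P[m],0))
E
```

```text
7.625 [ 618.71368431 -208.22126098  206.30437169] [3.13609660e+00 7.30172594e-04 1.52791063e+00] [ 0.71254906  0.58005384 -0.67234825] [ 0.05648896  0.68509573  0.39197403  1.54870555 -0.30036717  0.9621377
  0.49731374]
{'point': [174.8, 259.3], 'score': 0.71} [ 623.29237913 -149.04357364   60.        ]
83 [ 625.66270947 -141.09846653   75.73630731]
```

View pics/scene2.png

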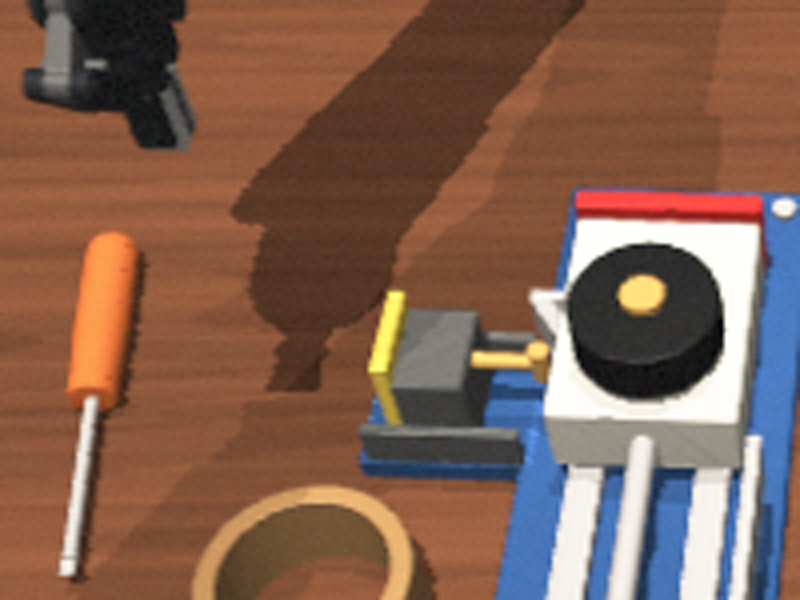

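The catch is in: its pad moved from x≈345 to x≈390 in the crop, and the brass pin now sits by the carriage at (540,355). Now to the front of the red plate.

Emit:
drive_tool(deltas="0.187 -0.137 0 -90 0;0.187 -0.137 0 -90 0;0.187 -0.137 0 -90 0;0.187 -0.137 0 -90 0;0.187 -0.137 0 -90 0;0.187 -0.137 0 -90 0;0.187 -0.137 0 -90 0;0.187 -0.137 0 -90 0;0.187 -0.137 0 -90 0;0.187 -0.137 0 -90 0;0.187 -0.137 0 -90 0")

```text
clock: 9.1
eef_pos: [487.7, -15.6, 202.5]
tool_rot: [3.142, -0.002, 3.097]
force: [-0.5, 0.7, 0.1]
width: 0.5
```

Emit:
drive_tool(deltas="0 0 0.06 0 0;0 0 0.11 0 0;0 0 0.148 0 0;0 0 0.148 0 0;0 0 0.148 0 0")

```text
clock: 9.72
eef_pos: [488.9, -15.7, 56.2]
tool_rot: [-3.142, 0.001, 3.098]
force: [-0.8, -0.2, -0.3]
width: 0.0
```

```bash
python3 - <<'E'
from h import *
s=ctrl.read_state();print(s["clock"],s["eef_pos"],s["tool_rot"],s["force"],s["qpos"])
p=imaging.get_image("scene");c=p["color"][:,:,::-1]
cv2.imwrite("pics/scene3.png",cv2.resize(c[150:300,150:350],(800,600),interpolation=cv2.INTER_CUBIC))
E
```

```text
9.725 [488.93599528 -15.70300678  56.17265745] [-3.14156154e+00  1.16472292e-03  3.09753868e+00] [-0.76347113 -0.21736805 -0.28312179] [-0.01102711  0.69511273 -0.02117074  2.09931933  0.0402844   0.34637027
  1.46157696]
```

View pics/scene3.png

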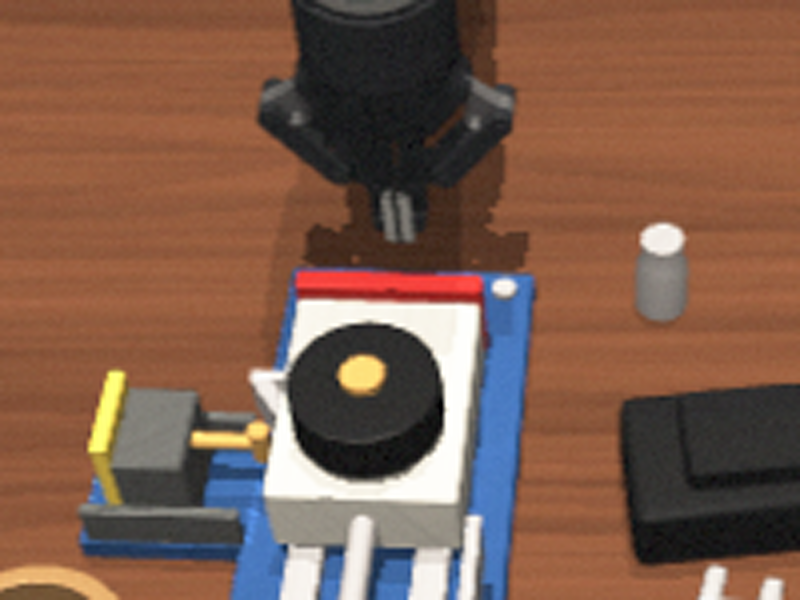

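The fingertips stand centred before the red plate: the tips are at (398,235) and the plate at (390,285).

Emit:
drive_tool(deltas="-0.025 0 0 0 0;-0.035 0 0 0 0;-0.042 0 0 0 0;-0.049 0 0 0 0;-0.056 0 0 0 0;-0.063 0 0 0 0;-0.07 0 0 0 0;-0.077 0 0 0 0;-0.084 0 0 0 0;-0.09 0 0 0 0;-0.09 0 0 0 0")

```text
clock: 11.15
eef_pos: [572.8, -20.2, 54.9]
tool_rot: [-3.141, -0.01, 3.097]
force: [-8.0, -0.2, 3.6]
width: -0.3
```

Emit:
drive_tool(deltas="-0.007 0 0 0 0;-0.014 0 0 0 0;-0.021 0 0 0 0;-0.028 0 0 0 0;-0.034 0 0 0 0;-0.038 0 0 0 0;-0.04 0 0 0 0;-0.04 0 0 0 0")

```text
clock: 12.15
eef_pos: [606.1, -21.9, 54.8]
tool_rot: [-3.14, -0.024, 3.097]
force: [-22.3, -0.2, 17.9]
width: 0.3
```

At the stop: 22 N is well over the spring's 11 N, at about 80 mm of travel. Now release.

Emit:
drive_tool(deltas="0.015 0 0 0 0;0.03 0 0 0 0;0.045 0 0 0 0;0.065 0 0 0 0;0.09 0 0 0 0;0.115 0 0 0 0;0.115 0 0 0 0;0.115 0 -0.06 0 0;0.115 0 -0.12 0 0;0.115 0 -0.15 0 0;0.115 0 -0.15 0 0")

```text
clock: 13.52
eef_pos: [506.3, -16.5, 208.3]
tool_rot: [3.141, 0.008, 3.098]
force: [0.6, -0.3, -0.3]
width: 0.2
```

```bash
python3 - <<'E'
from h import *
s=ctrl.read_state();print(s["clock"],s["eef_pos"],s["force"])
p=imaging.get_image("scene");c=p["color"][:,:,::-1]
cv2.imwrite("pics/scene4.png",cv2.resize(c[150:300,150:350],(800,600),interpolation=cv2.INTER_CUBIC))
for n in ["scene","top"]:
    p=imaging.get_image(n)
    f,cx,cy=K(p);E=np.array(p["extrinsics"])
    v,u=np.mgrid[0:480,0:640];r=p["range_z"]
    P=np.stack([(u-cx)/f*r,(v-cy)/f*r,r],-1)@E[:3,:3].T+E[:3,3]
    hsv=cv2.cvtColor(p["color"],cv2.COLOR_RGB2HSV);H,S,V=[hsv[...,i].astype(int) for i in range(3)]
    m=((H<6)|(H>174))&(S>150)&(V>90)&(P[...,2]>65)&(P[...,2]<90)&(P[...,0]>500)&(P[...,0]<660)&(abs(P[...,1]+18)<60)
    print(n,m.sum(),np.median(P[m],0),P[m][:,0].min() if m.any() else 0)
    for t in "pack tape socket wrench driver oil can".split():
        for q in models.landmark_of(p,t)[:1]: print(t,q["score"],world(p,q["point"],0).round(0))
E
```

```text
13.525 [506.33581955 -16.48306967 208.32807524] [ 0.58632062 -0.34906397 -0.34088438]
scene 311 [585.64629599 -17.5074541   79.50110299] 574.8817066403645
pack 0.85 [626. 154.   0.]
tape 0.79 [ 731. -168.    0.]
socket 0.72 [475. 118.   0.]
wrench 0.65 [753. 132.   0.]
driver 0.67 [ 606. -301.    0.]
oil 0.78 [475. 415.   0.]
can 0.73 [592. 463.  -0.]
top 127 [581.82411695   7.49591933  79.91059865] 576.0193715776659
pack 0.83 [618. 154.   0.]
tape 0.97 [ 735. -167.    0.]
socket 0.54 [496. 122.   0.]
wrench 0.58 [754. 136.   0.]
driver 0.9 [ 604. -300.    0.]
oil 0.75 [481. 417.   0.]
can 0.65 [599. 465.   0.]
```

View pics/scene4.png

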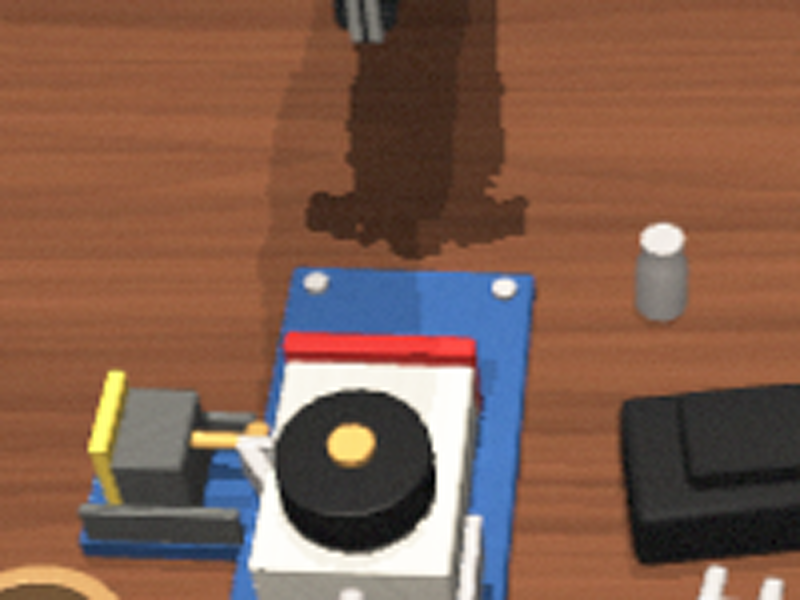

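The carriage rests on the brass pin at (255,432), behind the tooth. The red face is at x≈576, which is 40 mm of travel, and the gripper is clear.

```bash
python3 -c "
from cell import ctrl
print(ctrl.finish_job())"
```

```text
the job is handed in; nothing more can be done
None
```

The belt grinder is ready for a new belt: the catch is in, and the carriage is latched on the stop pin at mid travel. I handed the job in at about 13.7 s of the 48 s; no verdict is reported.

- **Catch:** I pushed it with the shut fingertips until it stopped moving at 30 N. In the pictures its pad had moved in by roughly 22 to 25 mm and stayed there.
- **Carriage:** I pushed the red plate in about 80 mm, where 22 N (twice the spring force) showed it was on the end stop, then let go. The last pictures put the red face about 40 mm in, with the brass pin behind the tooth.
- **Other things:** Nothing else looks moved. Positions before and after agree within 10 mm. The socket differs by about 20 mm between the two cameras, but it did so before the first move as well, so that is scatter in the detector.
- **Robot:** The gripper was clear of everything at the end, at 208 mm height with no contact force.

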